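# Hang the punch pail on the bench hanger by its bail

### The arm

A 6-joint arm with a two-finger parallel gripper is mounted at the origin on the work surface. World frame = base frame: x ahead of the robot, y to its left, z up, the work surface at z = 0. Lengths are in m, angles in degrees, forces in N, time in s.
With the tool pointing down it reaches from about 0.3 to 0.775 m from the base axis. Payload 14.6 kg.
Tool frame: the origin (TCP) lies on the centre line of the jaws, within the pads' length; the fingertips stand 25 mm ahead of it and the grasp point (between the pads) lies 6 mm ahead of it; z points along the fingers, x is the direction in which the jaws open and shut, and the axes are right-handed (so a half turn about z gives the same grasp; the last joint's range is limited). The gripper opens to 85 mm and grips with 20 to 120 N. Pads are 22 mm wide; open, the fingers measure 114 mm over their backs; the gripper's body (76 mm by 85 mm) begins 54 mm behind the grasp point. The pads swing forward as they close: fully open they stand 13 mm farther back than shut.
Start: joints at [-67.357, 17.183, 87.147, -0, 75.671, -3.816], TCP at [0.245, -0.492, 0.229] pointing down, gripper open.
Joint ranges: [-173.82, 173.82], [-45.26, 126.66], [13.44, 144.39], [-59.66, 239.66], [0, 175.72], [-146.38, 146.38]. Speed limits (degrees/s): [127.2, 127.2, 147.25, 180, 180, 180].

### API

Orientations are given as [roll, pitch, yaw] about the fixed x, y, z axes, in that order (R = Rz(yaw) Ry(pitch) Rx(roll)).
In Python, from bench import robot, set_gripper, imaging gives the robot as it stands. Calls block until the motion is done:
- robot.move_ptp(position, orientation): joint-space move of the TCP to a pose.
- robot.move_linear(position, frame=None, speed=0.15, threshold=None): straight line of the TCP; frame=None keeps the orientation; speed is the mean speed in m/s. With threshold (N) it stops when the force on the tool has changed by that much, and returns True; else False.
- robot.set_joints(angles): joint-space move.
- set_gripper(opening, newtons=None): opening from 0.0 (shut) to 1.0 (fully open); newtons is the grip in N (None keeps the last); returns when the fingers have stopped.
- robot.sleep(seconds).
- robot.solve_ik(position, orientation): joint angles nearest the present ones, or None.
- robot.get_obs(): the state.
- imaging.camera(name): name is "scene" or "top" or "wrist"; returns a dict with "img" (384x512x3 uint8, red, green, blue), "mtx" (3x3 intrinsics, pixels), "world_from_camera" (4x4, takes a point from camera to world coordinates); the wrist camera has in their place "tool_from_camera" (4x4, takes a point from camera to tool coordinates, whose origin is the TCP and whose axes are the tool frame's). Camera axes: x right, y up, looking along -z (the intrinsics and any distortion apply to the point x, -y, -z); pixel columns grow to the right and rows downward; lengths in m; the calibration is good to about 2 mm. The wrist camera is an equidistant fisheye: a pixel r from the principal point sees the ray r / f radians off the axis. A picture is of the moment at which its call begins: read the wrist's pose just before it. There is no depth.
A pose or a line that the arm cannot do raises robot.IKError and nothing moves.
- robot.hand_in(): hands the job in, once; it reports no verdict.
The state is a dict: "clock": time; "joint_pos": joint angles; "qd": joint speeds; "tau": joint torques, N m; "position": TCP position; "orientation": TCP orientation; "wrist_force": force on the tool from outside, world axes, zero at the start; "moment": the same for the moment, N m; "grip_width": opening from 0.0 (shut) to 1.0 (fully open).
Only numpy, scipy, OpenCV 4.12 (cv2) and the standard library are available. Lean on these libraries where they do the work, as an engineer would, in place of code of your own. Each camera call takes 0.05 s, during which the arm holds its last target. There are 200 camera calls.

### The job

The small steel pail of punches stands on the cutting mat with its wire bail folded down towards the robot. While the pail stands on the mat, raise the bail upright; then lift the pail by the wooden grip of the bail and hang it on the two-pronged hanger, the bail's wire lying behind the upturned ends of both prongs, and leave it hanging at rest. Keep the pail from tipping and leave the other things where they are.

Things in the scene. Friction and masses are not known exactly. Their poses are not given: they have to be found in the camera images.
- pail: Open round steel pail with bail, 80 mm high, outer radius 40 mm at foot, 46 mm at rim; wooden insert with punches ending below the rim; 0.3 to 0.6 kg. Origin: centre of underside, z up; y is the bail's pivot axis, pivots on ears at (0, +-51, 70) mm. The folded bail points along -x, towards the robot within 0.5 rad.
- bail (a joint): Bail angle, rad: 0 folded level over the pail's -x side, pi/2 upright, pi folded over the far side; starts 0 to 0.25. Stiff pivots (0.025 N m): stays where left. Flat U of 5 mm wire: legs 72 mm long, 102 mm apart, crossbar straight for 84 mm. Folded, only 20 mm is free between grip and wall, but a finger leaning 25 to 45 degrees from outside hooks under the bar and swings it up (pushed inward, the pail tips).
- bail_grip (a point): Centre of the round wooden grip (12 mm diameter, 30 mm long, fixed on the wire) at the middle of the bail's crossbar, 72 mm from the pivot axis. Its axes turn with the bail; y runs along the crossbar.
- fork_seat (a point): Where the grip's centre lies when hung: midway between the prongs, 2.5 mm above the dip in their tops. Prongs point along its -x; z up. Two 8 mm rods at y = +-28 mm; their ends turn up, 15 mm higher than this point, ending 18 mm in front of it; undersides 11 mm below it. Behind they rise 10 mm to a crosshead whose face is 79 mm behind. 207 to 247 mm above the bench, clamped; free below.
- hanger_stand: The hanger: steel foot plate 110 x 100 x 14 mm fixed to the bench, post 16 mm diameter and 280 mm high, carrying the two-pronged crosshead (72 mm wide, 26 mm high). Origin: the post's axis at bench level; prongs point along -x, roughly to the robot, reaching 112 mm from the axis. Back left or back right.
- tin: Bystander: steel tin without bail, 72 mm high, radius 42 mm, standing beside the pail; the two change places. Origin: centre of the underside.
- punch_rack: Bystander, fixed: wooden block 70 x 150 x 50 mm with punches standing to 116 mm, back left or right, on the side without the hanger. Origin: centre of the underside.
- maul: Bystander: black cylindrical mallet head, 60 mm diameter, 85 mm long along its x, lying, with a wooden handle 24 mm thick that reaches 148 mm along its -y. Origin under the head's middle.
- spool: Bystander: wooden spool, 38 mm diameter, 42 mm high, behind the pail. Origin: centre of the underside.
- dye_bottle: Bystander: amber bottle, 48 mm diameter, 100 mm high. Origin: centre of the underside.
- awl: Bystander: awl like a screwdriver lying along its x near the left front. Origin near its middle.
- glue_brush: Bystander: brush lying along its x near the right front. Origin near its middle.
Not all that is in view belongs to the job. What is shaped like the pail but blue is not meant.

How it is judged (in metres and radians):
On the way, in this order (a step that is already met when the one before it is completed fails the run):
1. the bail is upright (within about 20 degrees) while the pail stands on the mat (value of joint bail between 1.22 and 1.92 rad and height (world z) of pail below 0.006 m and angle between pail's own z axis and vertical below 0.1 rad), for 0.2 s.
2. the pail is lifted clear of the bench by the grip of its bail (height (world z) of pail above 0.03 m and distance between the grasp point and bail_grip below 0.05 m and contact force between the fingers and pail above 1 N), for 0.2 s.
At the end, for the whole second after the job is handed in: The bail's crossbar lies in the dip of both prongs (its middle 18 mm before to 30 mm behind the seat point, 20 mm to either side, -8 to +13 mm in height, square within 0.2 rad); the pail hangs over 30 mm clear of the bench, upright within 0.35 rad, at rest, released (x of bail_grip in the frame of fork_seat between -0.018 and 0.03 m and y of bail_grip in the frame of fork_seat between -0.02 and 0.02 m and z of bail_grip in the frame of fork_seat between -0.008 and 0.013 m and contact force between pail and hanger_stand above 1.5 N and angle between the y axis of bail_grip and the y axis of fork_seat, either way round below 0.2 rad and angle between pail's own z axis and vertical below 0.35 rad and height (world z) of pail above 0.03 m and linear speed of pail below 0.05 m/s and angular speed of pail below 0.6 rad/s); the robot touches nothing.
It fails at once if the pail is tipped by more than 35 degrees (angle between pail's own z axis and vertical above 0.61 rad).
It fails at once if a bystander is moved by more than 30 mm (distance of any of tin, maul, spool, dye_bottle, awl, glue_brush from where it was at the start of the episode above 0.03 m).
It also fails if it takes over 72 s, if anything falls off the work surface, if the arm or the gripper's body presses on something with over 40 N, if the wrist force passes 120 N, or if a joint passes its speed limit or range.

## Working session

There is one attempt and no reset: what is moved stays moved. The work goes in short steps, each a Python script; the robot and the scene stay as the last script left them, time stands still between calls to the robot, and variables do not carry over. Pictures are saved under pics/ and viewed, about 8 in all and at most 12, crops included, and the job is handed in when it is done.

```bash
ls; mkdir -p pics
python3 - <<'E'
from bench import robot,set_gripper,imaging
import cv2,pickle
d={}
for n in("scene","top"):
    c=imaging.camera(n);d[n]=c
    cv2.imwrite(f"pics/{n}0.png",cv2.resize(c["img"][:,:,::-1],(800,600),interpolation=cv2.INTER_CUBIC))
    print(n,c["mtx"].round(1).tolist(),c["world_from_camera"].round(3).tolist(),[k for k in c])
pickle.dump(d,open("c0.pkl","wb"));o=robot.get_obs();print(o)
E
```

```text
pics
scene [[407.3, 0.0, 258.8], [0.0, 407.3, 190.1], [0.0, 0.0, 1.0]] [[-0.411, -0.485, 0.772, 1.397], [0.912, -0.205, 0.357, 0.422], [-0.015, 0.85, 0.527, 0.763], [0.0, 0.0, 0.0, 1.0]] ['img', 'mtx', 'world_from_camera']
top [[358.5, 0.0, 246.3], [0.0, 358.5, 189.1], [0.0, 0.0, 1.0]] [[-0.002, 0.999, -0.037, 0.465], [-1.0, -0.001, 0.024, 0.005], [0.024, 0.037, 0.999, 1.172], [0.0, 0.0, 0.0, 1.0]] ['img', 'mtx', 'world_from_camera']
{'clock': 0.1, 'joint_pos': array([-6.73569991e+01,  1.72120231e+01,  8.71736500e+01, -1.46260929e-04,
        7.56702210e+01, -3.81521070e+00]), 'qd': array([ 0.00334005, -0.10916643, -0.13884081, -0.00052838,  0.02443133,
       -0.10926189]), 'tau': array([ 2.40135414e-03, -5.44373810e+01, -3.62366331e+01,  2.10773453e-05,
        3.08232309e-03, -2.64305740e-06]), 'position': array([ 0.2449794 , -0.4922162 ,  0.22900493]), 'orientation': array([-1.79996422e+02,  5.57796925e-02, -6.35417504e+01]), 'wrist_force': array([0.23997447, 0.36911153, 0.66249368]), 'moment': array([-0.03885471,  0.00932126,  0.02667174]), 'grip_width': 1.0017069855104634}
```

View pics/top0.png

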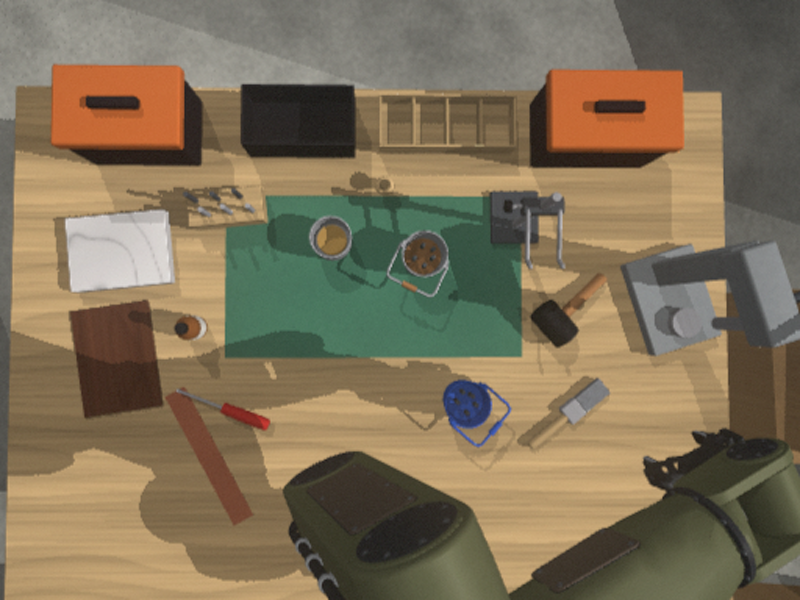

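View pics/scene0.png

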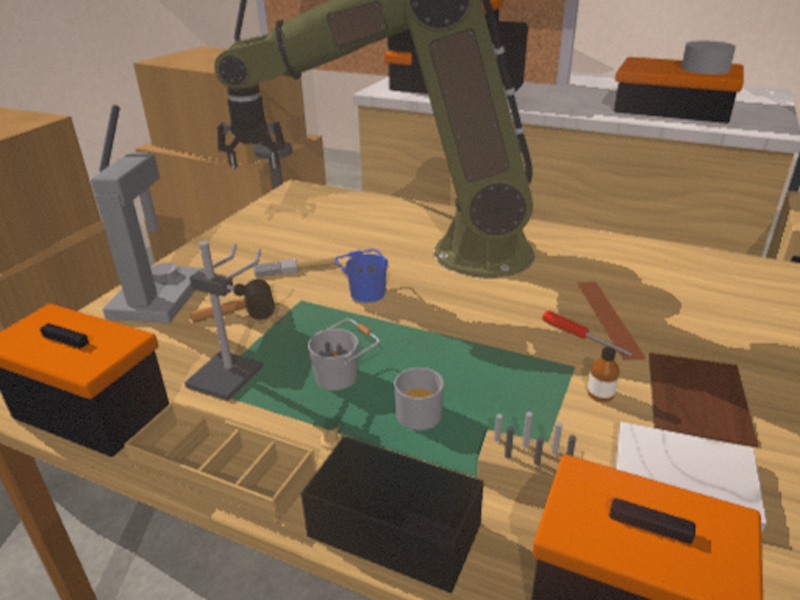

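Top view (800x600): the pail's rim is at (425,254) with the bail grip at (409,288), the tin at (330,238), hanger post near (512,205) and prong tips at (530,266)/(561,267). The blue decoy is at (467,403). I'll enlarge the pail and hanger in both cameras.

Run:
```python
import cv2,pickle,numpy as np
d=pickle.load(open("c0.pkl","rb"))
t=d["top"]["img"][110:210,235:375,::-1]; s=d["scene"]["img"][145:260,110:260,::-1]
a=cv2.resize(t,None,fx=5.5,fy=5.5,interpolation=cv2.INTER_CUBIC); cv2.imwrite("pics/crop_t.png",a)
b=cv2.resize(s,None,fx=5,fy=5,interpolation=cv2.INTER_CUBIC); cv2.imwrite("pics/crop_s.png",b)
```

```text
(no output)
```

View pics/crop_t.png

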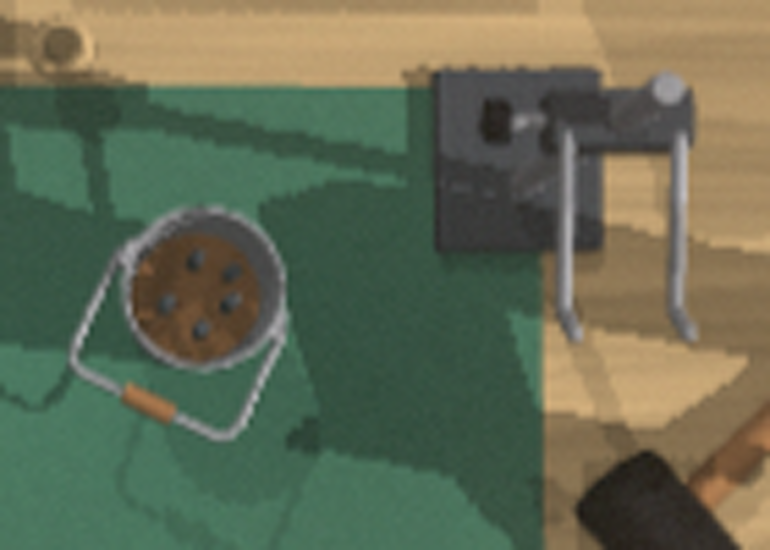

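View pics/crop_s.png

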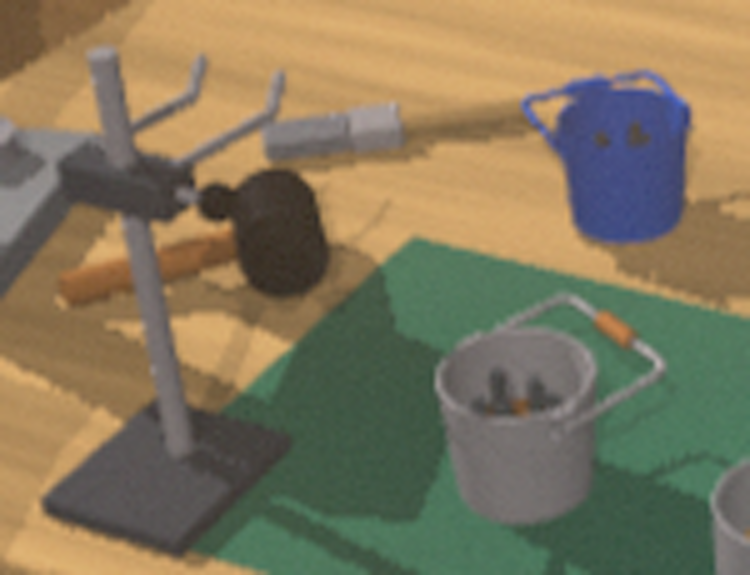

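Crops: the rim centre is at (204,289) top and (517,372) scene. The grip is at (150,403) and (614,328). The prong tips are at (576,338)/(690,338) top and (278,75)/(200,60) scene, and the post top is at (668,88) and (104,55). Next I'll fit the poses.

```bash
cat > h.py <<'E'
import numpy as np,pickle,cv2
from scipy.optimize import least_squares
from scipy.spatial.transform import Rotation as Ro
def proj(c,P):
    T=np.linalg.inv(c["world_from_camera"]);p=np.atleast_2d(P)@T[:3,:3].T+T[:3,3]
    p=p*[1,-1,-1];u=p@c["mtx"].T;return u[:,:2]/u[:,2:]
def tf(x,y,z,yaw,P):
    c,s=np.cos(yaw),np.sin(yaw);P=np.atleast_2d(P);return P@np.array([[c,s,0],[-s,c,0],[0,0,1]])+[x,y,z]
def bailpts(b):
    f=lambda r,y:[-r*np.cos(b),y,.07+r*np.sin(b)]
    return np.array([[0,0,.08],f(.072,0),f(.0694,.0484),f(.0694,-.0484)])
def tool_down(yaw): # jaw axis (tool x) at given yaw deg, pointing down
    return [180,0,yaw]
E
python3 - <<'E'
from h import *
d=pickle.load(open("c0.pkl","rb"));T,S=d["top"],d["scene"]
ut=lambda L:(np.array(L,float)+.5)/5.5-.5+[235,110]
us=lambda L:(np.array(L,float)+.5)/5-.5+[110,145]
# pail; order rim centre, grip, +y corner, -y corner ; camera top: image left = +y
pt=ut([[204,289],[150,403],[73,358],[228,438]]);
ps=us([[517,370],[614,328],[662,365],[568,296]])
f=lambda q:np.r_[(proj(T,tf(q[0],q[1],0,q[2],bailpts(q[3])))-pt).ravel(),(proj(S,tf(q[0],q[1],0,q[2],bailpts(q[3])))-ps).ravel()]
r=least_squares(f,[.5,0,0,.1]);print("pail",r.x.round(4),r.fun.round(1))
print(tf(*r.x[:2],0,r.x[2],bailpts(r.x[3])).round(4))
# hanger: seat x,y,z,yaw ; tip centres (-.018,+-.028,.015), post axis at +.094, top z=.28
def g(q):
    P=tf(q[0],q[1],q[2],q[3],[[-.017,.028,.014],[-.017,-.028,.014]])
    po=tf(q[0],q[1],0,q[3],[[.094,0,.28]]);pb=tf(q[0],q[1],0,q[3],[[.094,0,.014]])
    return np.r_[(proj(T,np.r_[P,po])-ut([[576,338],[690,338],[668,88]])).ravel(),(proj(S,np.r_[P,po,pb])-us([[278,75],[200,60],[104,52],[180,455]])).ravel()]
r2=least_squares(g,[.5,-.25,.22,0]);print("seat",r2.x.round(4),r2.fun.round(1),"post",tf(*r2.x,[[.094,0,0]]).round(3))
# bystanders, top pixels in 800x600
def ray(c,uv,z):
    M=c["world_from_camera"];k=np.linalg.inv(c["mtx"])@np.r_[uv,1];v=M[:3,:3]@(k*[1,-1,-1]);return M[:3,3]+v*(z-M[2,3])/v[2]
for n,uv,z in[("tin",(330,238),.072),("spool",(385,184),.042),("maulhead",(554,322),.03),("mauhandle end",(602,279),.02),("blue",(467,403),.08),("press",(770,280),.2),("rack",(225,205),.05)]:
    print(n,ray(T,(np.array(uv)+.5)*.64-.5,z).round(3))
np.savez("est.npz",pail=r.x,seat=r2.x)
E
```

```text
pail [ 0.5886 -0.0994 -0.4634  0.0953] [-0.  -0.1 -0.6  0.1 -0.4  0.5 -0.3  0.  -0.7 -0.2  0.2 -0.1 -0.3  0.1
 -0.7 -0.2]
[[ 0.5886 -0.0994  0.08  ]
 [ 0.5245 -0.0674  0.0768]
 [ 0.5485 -0.0252  0.0766]
 [ 0.5052 -0.1118  0.0766]]
seat [ 0.5659 -0.2958  0.2024  0.0319] [-0.1  0.4 -0.2 -0.3 -0.6 -0.5  0.2  0.  -0.2 -0.1 -0.8 -0.3  0.2 -1.3] post [[ 0.66  -0.293  0.202]]
tin [0.62  0.087 0.072]
spool [ 0.735 -0.023  0.042]
maulhead [ 0.453 -0.369  0.03 ]
mauhandle end [ 0.542 -0.474  0.02 ]
blue [ 0.297 -0.18   0.08 ]
press [ 0.528 -0.699  0.2  ]
rack [0.689 0.298 0.05 ]
```

```bash
cat >> h.py <<'E'
E_=np.load("est.npz") if __import__("os").path.exists("est.npz") else None
def swing(t,sgn=1,pail=None):
    """returns (R, euler, fn(b,back,off)->TCP pos) for hooking finger; t tilt rad"""
    x,y,yaw,_=E_["pail"] if pail is None else pail
    e=np.array([np.cos(yaw),np.sin(yaw),0]);k=np.array([0,0,1.])
    d=np.sin(t)*e-np.cos(t)*k; n=np.cos(t)*e+np.sin(t)*k
    X=sgn*np.array([-np.sin(yaw),np.cos(yaw),0]);R=np.c_[X,np.cross(d,X),d]
    def fn(b,back=0,off=0):
        bar=np.array([x,y,.07])+.072*(-np.cos(b)*e+np.sin(b)*k)
        return bar-(.017+off)*n-(.012+back)*d
    return R,Ro.from_matrix(R).as_euler("xyz",degrees=True),fn
E
python3 - <<'E'
from h import *
from bench import robot
for t in(40,45,50):
  for s in(1,-1):
    R,eu,fn=swing(np.radians(t),s)
    print(t,s,eu.round(1))
    for p in(fn(.1,.06,.015),fn(.1,0,.015),fn(.1),fn(.8),fn(1.5)):
        q=robot.solve_ik(p,eu);print("  ",p.round(3),None if q is None else np.round(q,1))
E
```

```text
40 1 [140.    0.   63.5]
   [ 0.461 -0.036  0.112] None
   [ 0.496 -0.053  0.066] None
   [ 0.506 -0.058  0.075] None
   [ 0.525 -0.068  0.12 ] [ -5.   10.4 121.6 -54.3  16.9 -20.1]
   [ 0.566 -0.088  0.14 ] [ -7.3  12.7 115.  -42.1  18.5 -34.4]
40 -1 [-140.     0.  -116.5]
   [ 0.461 -0.036  0.112] None
   [ 0.496 -0.053  0.066] None
   [ 0.506 -0.058  0.075] None
   [ 0.525 -0.068  0.12 ] None
   [ 0.566 -0.088  0.14 ] [ -7.3  12.7 115.  -42.1  18.5 145.6]
45 1 [135.    0.   63.5]
   [ 0.459 -0.035  0.105] None
   [ 0.497 -0.053  0.063] None
   [ 0.506 -0.058  0.074] None
   [ 0.525 -0.068  0.118] None
   [ 0.566 -0.088  0.138] None
45 -1 [-135.     0.  -116.5]
   [ 0.459 -0.035  0.105] None
   [ 0.497 -0.053  0.063] None
   [ 0.506 -0.058  0.074] None
   [ 0.525 -0.068  0.118] None
   [ 0.566 -0.088  0.138] None
50 1 [130.    0.   63.5]
   [ 0.457 -0.034  0.099] None
   [ 0.498 -0.054  0.06 ] [ -1.1  18.3 130.7 231.4  24.9  58.4]
   [ 0.507 -0.058  0.072] [ -1.8  17.1 129.6 234.6  23.2  54.2]
   [ 0.526 -0.068  0.116] None
   [ 0.566 -0.088  0.137] None
50 -1 [-130.     0.  -116.5]
   [ 0.457 -0.034  0.099] None
   [ 0.498 -0.054  0.06 ] [  -1.1   18.3  130.7  231.4   24.9 -121.6]
   [ 0.507 -0.058  0.072] [  -1.8   17.1  129.6  234.6   23.2 -125.8]
   [ 0.526 -0.068  0.116] None
   [ 0.566 -0.088  0.137] None
```

```bash
python3 - <<'E'
s=open("h.py").read()
s=s.replace("def swing(t,sgn=1,pail=None):","def swing(t,sgn=1,pail=None,ty=None):").replace("    def fn(b,","    if ty is not None:\n        f=np.array([np.cos(ty),np.sin(ty),0]);d=np.sin(t)*f-np.cos(t)*k;n=np.cos(t)*f+np.sin(t)*k\n        X=sgn*np.array([-np.sin(ty),np.cos(ty),0]);R=np.c_[X,np.cross(d,X),d]\n    def fn(b,")
open("h.py","w").write(s)
E
python3 - <<'E'
from h import *
from bench import robot
for t in(28,32,36,40,45):
  for ty in(-26.5,-20,-14,-8,-3):
   for s in (1,-1):
    R,eu,fn=swing(np.radians(t),s,ty=np.radians(ty))
    Q=[robot.solve_ik(p,eu) for p in[fn(.1,.12,.015),fn(.1,.06,.015),fn(.1,0,.015)]+[fn(b) for b in(.1,.4,.8,1.2,1.5)]]
    ok=[q is not None for q in Q]
    if all(ok):
        Q=np.array(Q);print(t,ty,s,"maxstep",np.abs(np.diff(Q,axis=0)).max(0).round(0),"mean",Q.mean(0).round(0))
    else: print(t,ty,s,"".join("01"[o] for o in ok))
E
```

```text
28 -26.5 1 maxstep [2. 9. 4. 6. 9. 5.] mean [ -6.   9. 117. -21.  28. -53.]
28 -26.5 -1 maxstep [2. 9. 4. 6. 9. 5.] mean [ -6.   9. 117. -21.  28. 127.]
28 -20 1 maxstep [ 1. 10.  4.  4.  9.  4.] mean [ -8.   9. 118. -13.  26. -68.]
28 -20 -1 maxstep [ 1. 10.  4.  4.  9.  4.] mean [ -8.   9. 118. -13.  26. 112.]
28 -14 1 maxstep [ 1. 10.  4.  2.  9.  2.] mean [-11.   8. 119.  -4.  25. -84.]
28 -14 -1 maxstep [ 1. 10.  4.  2.  9.  2.] mean [-11.   8. 119.  -4.  25.  96.]
28 -8 1 maxstep [ 1. 10.  4.  2.  9.  2.] mean [ -13.    8.  119.    6.   25. -100.]
28 -8 -1 maxstep [ 1. 10.  4.  2.  9.  2.] mean [-13.   8. 119.   6.  25.  80.]
28 -3 1 maxstep [ 1. 10.  4.  4.  9.  4.] mean [ -15.    8.  119.   13.   26. -113.]
28 -3 -1 maxstep [ 1. 10.  4.  4.  9.  4.] mean [-15.   8. 119.  13.  26.  67.]
32 -26.5 1 maxstep [ 2. 10.  4. 10.  9. 10.] mean [ -5.   9. 120. -30.  24. -44.]
32 -26.5 -1 11011111
32 -20 1 maxstep [ 1. 10.  4.  9.  9.  9.] mean [ -8.   8. 121. -19.  21. -61.]
32 -20 -1 maxstep [ 1. 10.  4.  9.  9.  9.] mean [ -8.   8. 121. -19.  21. 119.]
32 -14 1 maxstep [ 1. 11.  4.  
[... 940 characters left out ...]
11
36 -3 -1 maxstep [ 2. 12.  4. 24.  9. 23.] mean [-16.   7. 124.  33.  16.  47.]
40 -26.5 1 10000111
40 -26.5 -1 00000001
40 -20 1 11000111
40 -20 -1 10000111
40 -14 1 11101111
40 -14 -1 11101111
40 -8 1 11101111
40 -8 -1 maxstep [ 1. 13.  4. 90.  9. 90.] mean [-14.   7. 127.  48.   8.  38.]
40 -3 1 10000111
40 -3 -1 maxstep [ 2. 13.  4. 44.  8. 44.] mean [-17.   7. 127.  58.  12.  22.]
45 -26.5 1 00000000
45 -26.5 -1 00000000
45 -20 1 00110001
45 -20 -1 00110000
45 -14 1 11111011
45 -14 -1 11111011
45 -8 1 11111001
45 -8 -1 maxstep [ 1. 14.  5. 91.  6. 91.] mean [-14.   8. 130. 104.   7. -19.]
45 -3 1 00110000
45 -3 -1 maxstep [ 3. 14.  5. 44.  3. 43.] mean [-18.   8. 129.  96.  12. -17.]
```

Run:
```python
from h import *
from bench import robot,set_gripper,imaging
R,eu,fn=swing(np.radians(32),1,ty=np.radians(-20))
set_gripper(0.0,30)
robot.move_ptp(fn(.1,.20,.02),eu)
robot.move_linear(fn(.1,.05,.015),speed=.15)
robot.move_linear(fn(.1,0,.015),speed=.06)
w0=robot.get_obs()["wrist_force"];print(robot.get_obs()["clock"])
robot.move_linear(fn(.095),speed=.04)
for b in(.3,.5):
    robot.move_linear(fn(b),speed=.05);o=robot.get_obs();print(b,(o["wrist_force"]-w0).round(2),o["clock"])
c=[imaging.camera("scene"),imaging.camera("top")]
a=cv2.resize(c[0]["img"][130:250,110:260,::-1],None,fx=3,fy=3,interpolation=3);b=cv2.resize(c[1]["img"][110:230,235:350,::-1],None,fx=3,fy=3,interpolation=3)
cv2.imwrite("pics/mid.png",np.hstack([a,b]))
```

```text
4.8083
0.3 [ 0.95 -0.61  0.33] 5.7667
0.5 [ 0.86 -0.16  0.93] 6.2083
```

View pics/mid.png

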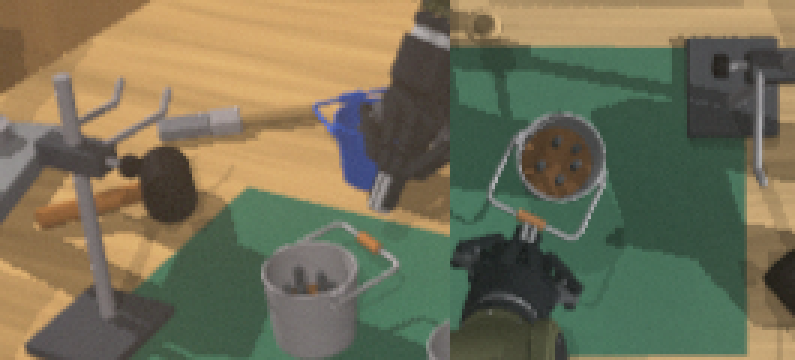

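Run:
```python
from h import *
from bench import robot,imaging
R,eu,fn=swing(np.radians(32),1,ty=np.radians(-20))
o=robot.get_obs();p=np.array(o["position"]);Rm=Ro.from_euler("xyz",o["orientation"],degrees=True).as_matrix()
print(p.round(4),fn(.5).round(4),o["orientation"].round(2),eu.round(2),o["grip_width"])
S,T=[pickle.load(open("c0.pkl","rb"))[k] for k in("scene","top")]
for k in(0,.012,.025): q=p+k*Rm[:,2];print(k,q.round(4),((proj(S,q)-[110,130])*3).round(0),((proj(T,q)-[235,110])*3).round(0))
for b in(.1,.5):
  g=tf(*E_["pail"][:2],0,E_["pail"][2],bailpts(b));print(b,((proj(S,g)-[110,130])*3).round(0).tolist(),((proj(T,g)-[235,110])*3).round(0).tolist())
```

```text
[ 0.5123 -0.064   0.1053] [ 0.5126 -0.0641  0.1057] [1.4803e+02 1.0000e-02 7.0000e+01] [148.   0.  70.] 0.0026385984827917257
0 [ 0.5123 -0.064   0.1053] [[375. 211.]] [[ 77. 230.]]
0.012 [ 0.5183 -0.0662  0.0951] [[371. 222.]] [[ 79. 224.]]
0.025 [ 0.5248 -0.0686  0.0841] [[366. 234.]] [[ 80. 218.]]
0.1 [[307.0, 265.0], [368.0, 240.0], [395.0, 263.0], [338.0, 221.0]] [[110.0, 156.0], [79.0, 219.0], [37.0, 195.0], [122.0, 238.0]]
0.5 [[307.0, 265.0], [359.0, 220.0], [387.0, 244.0], [329.0, 202.0]] [[110.0, 156.0], [84.0, 210.0], [42.0, 186.0], [129.0, 229.0]]
```

The bail has not moved: the grip is still at (368,243), and the fingertip appears at about (378,208), shorter than I assumed. I'll take a closer look.

Run:
```python
from h import *
from bench import robot,imaging
s=imaging.camera("scene");w=imaging.camera("wrist");pickle.dump((s,w,robot.get_obs()),open("c1.pkl","wb"))
print(w["mtx"].round(1).tolist(),w["tool_from_camera"].round(3).tolist())
a=cv2.resize(s["img"][165:240,195:265,::-1],(420,450),interpolation=3);b=cv2.resize(w["img"][:,:,::-1],(380,285),interpolation=cv2.INTER_AREA)
b=np.vstack([b,np.zeros((165,380,3),np.uint8)]);cv2.imwrite("pics/mid2.png",np.hstack([a,b]))
```

```text
[[297.3, 0.0, 255.9], [0.0, 297.3, 194.2], [0.0, 0.0, 1.0]] [[1.0, 0.0, -0.0, -0.0], [0.0, -0.947, -0.322, -0.083], [-0.0, 0.322, -0.947, -0.145], [0.0, 0.0, 0.0, 1.0]]
```

View pics/mid2.png

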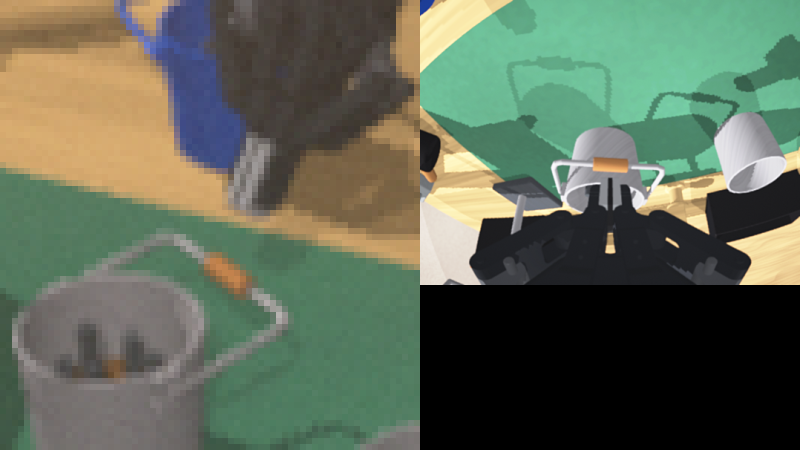

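The wrist camera agrees: the closed fingertips end at about the TCP, not 25 mm ahead of it, so the finger passed above the bar without touching it. I'll correct for that and redo the hook, checking progress numerically.

Run:
```python
from h import *
from bench import robot,set_gripper,imaging
R,eu,fn=swing(np.radians(32),1,ty=np.radians(-20))
D=-.026
for p in(fn(.1,D,.02),fn(.1,D),fn(.5,D),fn(1,D),fn(1.5,D)): print(p.round(3),robot.solve_ik(p,eu) is not None)
robot.move_linear(fn(.5,0,.03),speed=.1)
robot.move_linear(fn(.1,0,.02),speed=.1)
robot.move_linear(fn(.1,D,.02),speed=.06,threshold=5)
w0=robot.get_obs()["wrist_force"];print(robot.get_obs()["clock"])
robot.move_linear(fn(.095,D),speed=.04)
for b in(.3,.5):
    robot.move_linear(fn(b,D),speed=.05);o=robot.get_obs();print(b,(o["wrist_force"]-w0).round(2),o["clock"])
c=[imaging.camera("scene"),imaging.camera("top")]
a=cv2.resize(c[0]["img"][130:250,160:260,::-1],None,fx=4,fy=4,interpolation=3);b=cv2.resize(c[1]["img"][130:250,245:335,::-1],None,fx=4,fy=4,interpolation=3)
cv2.imwrite("pics/mid3.png",np.hstack([a,b]))
```

```text
[ 0.502 -0.059  0.046] True
[ 0.518 -0.065  0.056] True
[ 0.526 -0.069  0.084] True
[ 0.547 -0.08   0.11 ] True
[ 0.578 -0.095  0.121] True
7.8083
0.3 [-2.07  1.7   0.86] 8.8917
0.5 [ 1.08 -0.7  -0.54] 9.3333
```

View pics/mid3.png

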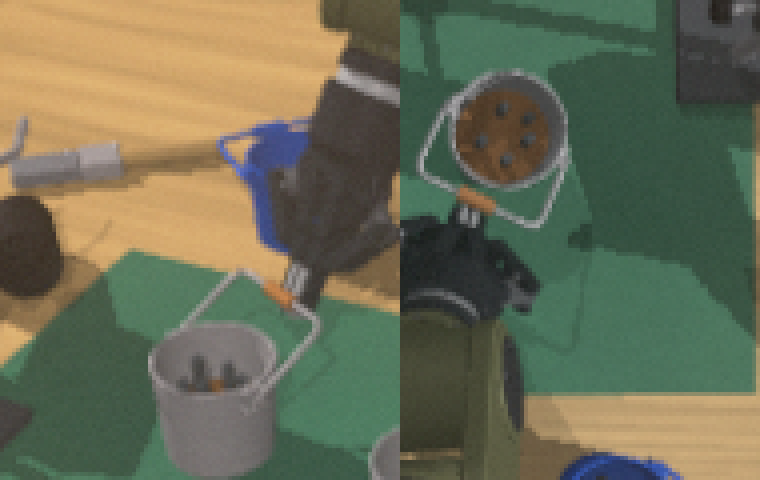

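The finger is now under the bar, and the grip at scene px (229.6,203) matches my prediction for bail = 0.5. I'll continue to upright.

Run:
```python
from h import *
from bench import robot,set_gripper,imaging
R,eu,fn=swing(np.radians(32),1,ty=np.radians(-20))
D=-.026
for b in(.75,1,1.25,1.52):
    robot.move_linear(fn(b,D),speed=.05);o=robot.get_obs();print(b,(o["wrist_force"]).round(2),o["clock"])
robot.sleep(.3)
robot.move_linear(fn(1.52,D,.03),speed=.08)
robot.move_linear(fn(1.52,.08,.05),speed=.15)
x,y,yaw,_=E_["pail"]
c=[imaging.camera("scene"),imaging.camera("top")];pickle.dump(c,open("c2.pkl","wb"))
a=cv2.resize(c[0]["img"][130:250,160:260,::-1],None,fx=4,fy=4,interpolation=3);b=cv2.resize(c[1]["img"][130:250,245:335,::-1],None,fx=4,fy=4,interpolation=3)
cv2.imwrite("pics/up.png",np.hstack([a,b]))
for b in(1.4,1.57):
  g=tf(x,y,0,yaw,bailpts(b));print(b,((proj(c[0],g)-[160,130])*4).round(0).tolist(),((proj(c[1],g)-[145,130])*4).round(0).tolist())
for ang in(np.degrees(yaw),np.degrees(yaw)+180):
  for z in(.25,.135):
    q=robot.solve_ik([x,y,z],[180,0,ang]);print(ang,z,None if q is None else np.round(q,1))
```

```text
0.75 [ 0.11  0.2  -0.42] 9.9417
1 [ 0.11  0.38 -0.21] 10.45
1.25 [-0.92 -0.6  -0.36] 10.9583
1.52 [-0.28  0.61  1.04] 11.5
1.4 [[209.0, 354.0], [217.0, 276.0], [257.0, 309.0], [180.0, 252.0]] [[507.0, 128.0], [507.0, 134.0], [447.0, 104.0], [567.0, 163.0]]
1.57 [[209.0, 354.0], [203.0, 281.0], [243.0, 314.0], [166.0, 256.0]] [[507.0, 128.0], [515.0, 118.0], [455.0, 89.0], [574.0, 149.0]]
-26.548206925693865 0.25 [-13.1  22.4  77.4  -0.   80.2  13.4]
-26.548206925693865 0.135 [-13.1  28.2  84.9  -0.   66.9  13.4]
153.45179307430612 0.25 None
153.45179307430612 0.135 None
```

View pics/up.png

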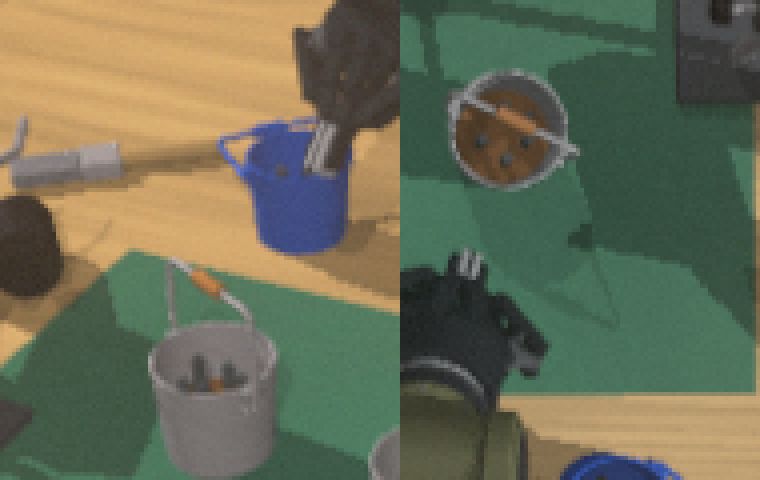

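The bail is upright at about 1.53 rad (grip at (208,282) scene, matching the model) and the pail has not moved. Next I'll grasp and lift.

Run:
```python
from h import *
from bench import robot,set_gripper,imaging
x,y,yaw,_=E_["pail"];sx,sy,sz,syaw=E_["seat"]
p=np.array(robot.get_obs()["position"])
robot.move_linear(p+[0,0,.09],speed=.2)
set_gripper(0.85)
robot.move_ptp([x,y,.25],[180,0,np.degrees(yaw)])
print("stopped",robot.move_linear([x,y,.132],speed=.08,threshold=4))
set_gripper(0.0,60);robot.sleep(.2)
o=robot.get_obs();print(o["clock"],o["grip_width"],o["position"].round(4),o["wrist_force"].round(2))
robot.move_linear([x,y,.18],speed=.06);robot.sleep(.4)
o=robot.get_obs();print(o["clock"],o["grip_width"],o["position"].round(4),o["wrist_force"].round(2))
robot.move_linear([x,y,.23],speed=.1)
P=tf(sx,sy,.23,syaw,[[-.085,0,0]])[0]
robot.move_ptp([P[0],-.13,.23],[180,0,np.degrees(syaw)])
robot.move_linear(P,speed=.1);robot.sleep(.5)
c=[imaging.camera("scene"),imaging.camera("top")];pickle.dump((c,robot.get_obs()),open("c3.pkl","wb"))
o=robot.get_obs();print(o["clock"],o["grip_width"],o["position"].round(4),o["wrist_force"].round(2))
a=cv2.resize(c[0]["img"][120:250,110:230,::-1],None,fx=3.6,fy=3.6,interpolation=3);b=cv2.resize(c[1]["img"][110:240,275:375,::-1],None,fx=3.6,fy=3.6,interpolation=3)
cv2.imwrite("pics/pre.png",np.hstack([a,b]))
g=P+[0,0,.01]
for n,k,of in(("S",c[0],[110,120]),("T",c[1],[275,110])):
  pts=tf(sx,sy,sz,syaw,[[-.085,0,.23+.01-sz],[-.085,.0484,.0374+.2-sz],[-.085,-.0484,.0374+.2-sz],[-.017,.028,.014],[-.017,-.028,.014]]);print(n,((proj(k,pts)-of)*3.6).round(0).tolist())
```

```text
stopped False
18.3583 0.11494324459096254 [ 0.5888 -0.0994  0.1322] [0.9  0.44 3.61]
19.7083 0.1120047214388904 [ 0.5886 -0.0994  0.1799] [ 0.05  0.24 -5.03]
23.425 0.10755713135779325 [ 0.4809 -0.2985  0.23  ] [-0.85 -1.4  -4.91]
S [[213.0, 77.0], [262.0, 89.0], [165.0, 72.0], [199.0, 143.0], [142.0, 131.0]]
T [[283.0, 310.0], [216.0, 313.0], [347.0, 308.0], [231.0, 221.0], [306.0, 219.0]]
```

View pics/pre.png

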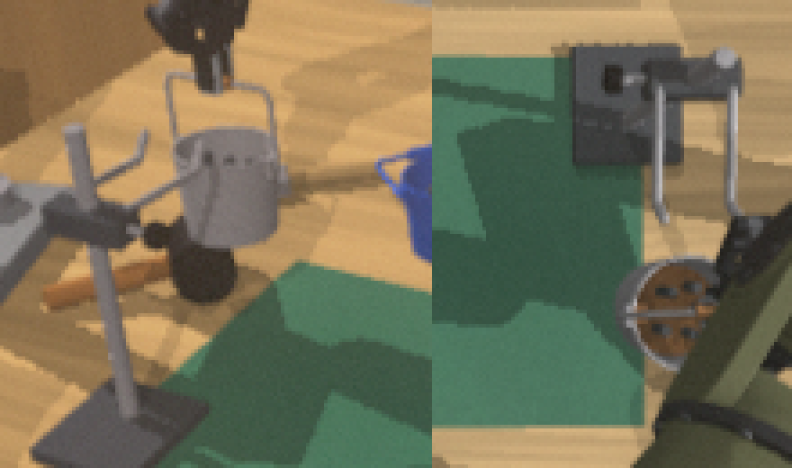

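Run:
```python
from h import *
c,o=pickle.load(open("c3.pkl","rb"));p=np.array(o["position"]);yaw=np.radians(o["orientation"][2]);print(o["orientation"].round(2))
pts=[[0,.0484,.0075],[0,-.0484,.0075],[0,0,-.052],[0,.046,-.052],[0,-.046,-.052],[-.046,0,-.052],[.046,0,-.052],[0,.053,-.062],[0,-.053,-.062],[0,0,0.010]]
pts=np.array(pts)
for n,k,of,dx in(("S",c[0],[110,120],0),("T",c[1],[275,110],432)): print(n,((proj(k,tf(*p,yaw,pts))-of)*3.6+[dx,0]).round(0).tolist())
```

```text
[180.     0.     1.83]
S [[262.0, 89.0], [165.0, 72.0], [222.0, 143.0], [268.0, 152.0], [177.0, 134.0], [250.0, 120.0], [192.0, 166.0], [276.0, 163.0], [172.0, 143.0], [213.0, 77.0]]
T [[648.0, 313.0], [779.0, 308.0], [689.0, 312.0], [630.0, 314.0], [748.0, 310.0], [691.0, 371.0], [686.0, 252.0], [618.0, 314.0], [752.0, 310.0], [715.0, 310.0]]
```

Pre-hang view: the pail is held level and the prong tips match the fit, at (664,219)/(737,212) top. The bail sits about 7 mm to +y of the fingers (corners (171,77)/(270,87), predicted (165,72)/(262,89)). I'll shift the hand −4 mm in y, move in, and lower until the force drops.

Run:
```python
from h import *
from bench import robot,set_gripper,imaging
sx,sy,sz,syaw=E_["seat"]
W=lambda dx,z:tf(sx,sy,z,syaw,[[dx,-.004,0]])[0]
robot.move_linear(W(-.085,.23),speed=.05)
print("hit",robot.move_linear(W(.003,.23),speed=.05,threshold=6));robot.sleep(.4)
o=robot.get_obs();print(o["clock"],o["position"].round(4),o["wrist_force"].round(2),o["moment"].round(3))
print("contact",robot.move_linear(W(.003,.188),speed=.02,threshold=4))
robot.sleep(.3)
o=robot.get_obs();print(o["clock"],o["grip_width"],o["position"].round(4),o["wrist_force"].round(2),o["moment"].round(3))
c=[imaging.camera("scene"),imaging.camera("top")];pickle.dump((c,o),open("c4.pkl","wb"))
a=cv2.resize(c[0]["img"][130:250,110:210,::-1],None,fx=4,fy=4,interpolation=3);b=cv2.resize(c[1]["img"][110:230,290:380,::-1],None,fx=4,fy=4,interpolation=3)
cv2.imwrite("pics/seat.png",np.hstack([a,b]))
```

```text
hit False
25.9833 [ 0.569  -0.2997  0.23  ] [-0.58 -0.41 -4.63] [ 0.021  0.055 -0.017]
contact True
27.7583 0.11347370286935979 [ 0.569  -0.2997  0.1971] [ 0.13 -0.33  5.64] [ 0.002 -0.018 -0.032]
```

View pics/seat.png

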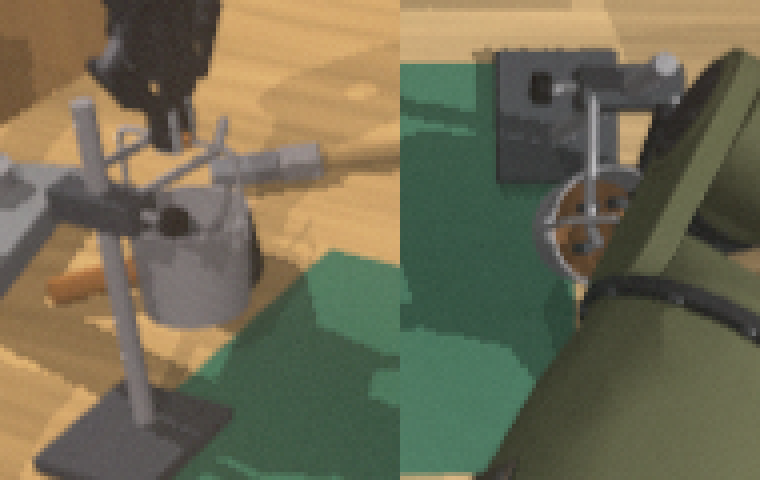

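The bar at (545–620,219) top lies behind the prong tip (592,243), and the prongs carry the load (contact at grip height 0.207). Releasing now.

Run:
```python
from h import *
from bench import robot,set_gripper,imaging
set_gripper(0.5);robot.sleep(.3)
p=np.array(robot.get_obs()["position"]);w=robot.get_obs()["wrist_force"];print(w.round(2))
print("hit",robot.move_linear(p+[0,0,.10],speed=.06,threshold=4))
o=robot.get_obs();print(o["position"].round(3),o["wrist_force"].round(2))
robot.move_linear(p+[-.15,.10,.13],speed=.15);robot.sleep(1)
c=[imaging.camera("scene"),imaging.camera("top")];o=robot.get_obs();pickle.dump((c,o),open("c5.pkl","wb"));print(o["clock"],o["wrist_force"].round(2))
a=cv2.resize(c[0]["img"][130:250,110:210,::-1],None,fx=4,fy=4,interpolation=3);b=cv2.resize(c[1]["img"][110:230,290:380,::-1],None,fx=4,fy=4,interpolation=3)
cv2.imwrite("pics/end.png",np.hstack([a,b]))
g=tf(*E_["seat"],[[0,0,0],[0,.0484,-.0025],[0,-.0484,-.0025]])
print(((proj(c[0],g)-[110,130])*4).round(0).tolist(),((proj(c[1],g)-[290,110])*4+[400,0]).round(0).tolist())
```

```text
[-0.43 -0.21  0.11]
hit False
[ 0.568 -0.299  0.295] [ 0.31  0.39 -0.34]
32.8583 [ 0.71 -0.39  0.08]
[[179.0, 139.0], [235.0, 154.0], [125.0, 131.0]] [[631.0, 221.0], [559.0, 224.0], [700.0, 220.0]]
```

View pics/end.png

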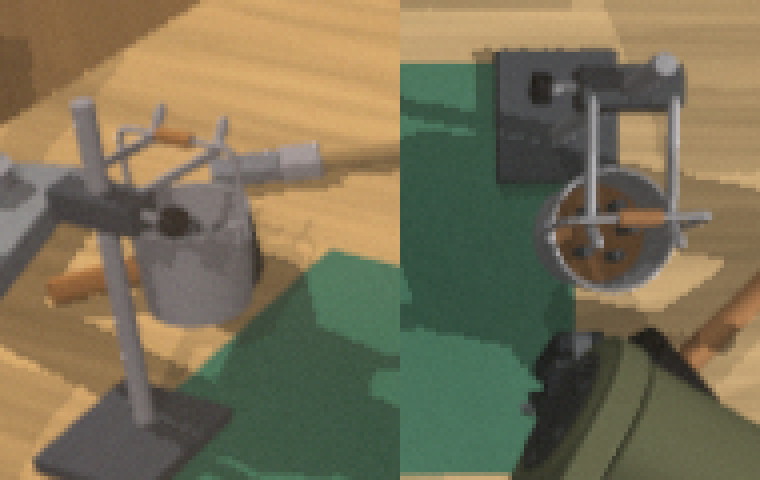

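The crossbar lies in both dips behind the tips. The grip is at (642,217) top, with the seat expected at (631,221), so it is about 6 mm to −y and 3 mm behind, within the limits. I'll check it is at rest numerically, then hand in.

Run:
```python
from h import *
from bench import robot,imaging
c,_=pickle.load(open("c5.pkl","rb"))
for k,n,r in((0,"scene",np.s_[150:215,140:180]),(1,"top",np.s_[145:190,320:370])):
    robot.sleep(.5);d=np.abs(imaging.camera(n)["img"][r].astype(int)-c[k]["img"][r]);print(n,d.mean().round(2),d.max())
print(robot.get_obs()["clock"]);print(robot.hand_in())
```

```text
scene 1.8 11
top 1.56 9
33.9583
the job is handed in; nothing more can be done
None
```

The pail is hanging on the two-pronged hanger, released and at rest, and I handed the job in at about 34 s of the 72 s allowed. The interface gives no verdict.

**What I did:**
1. I located the pail and hanger from the scene and top cameras.
2. I swung the bail upright with a closed, leaning finger while the pail stood on the mat.
3. I lifted the pail by the wooden grip, turned it square to the prongs and passed the bar over the upturned ends.
4. I lowered it until the prongs took the load, released it and backed the arm away.

**Last checks:**
- **Position:** the crossbar lies in the dips behind both upturned ends. The grip is about 5–7 mm to −y and 3 mm behind the estimated seat, within the limits.
- **At rest:** pictures taken after the release and again 0.5–1 s later differed only by image noise.
- **Arm free:** the wrist force was back near zero and nothing was hit on the way out. I did not measure the bystanders' positions at the end.

**What failed or disagreed:**
- **First hook missed:** the closed fingertips appear to end at about the TCP, not 25 mm ahead as stated. The finger passed over the bail without moving it, and I corrected this on the second try.
- **Off-centre grasp:** the grip sat about 7 mm off the fingers' centre line, so I moved the hand 4 mm to compensate. The final offset is on the other side (−y), so that compensation was not needed.
- **Seat height:** the cameras put it at 0.202 m, below the stated 0.207 m minimum. Contact on the prongs came at about 0.207 m.

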